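# Hang the oxygen spanner in its rack

## Robot

A 6-joint arm with a two-finger parallel gripper is mounted at the origin on a cart in front of the work surface, level with it; the furniture and walls round the work are solid. World frame = base frame: x ahead of the robot, y to its left, z up, the work surface at z = 0. Lengths are in mm, angles in degrees, forces in N, time in s.
With the tool pointing down it reaches from about 300 to 850 mm from the base axis. Payload 4.2 kg.
Tool frame: the origin (TCP) lies at the very end of the fingers, on their centre line; the grasp point (between the pads) lies 19 mm behind it (env.grasp_offset is the distance from the TCP to the grasp point, in mm); z points along the fingers, y is the line along which they close (so a half turn about z gives the same grasp; the last joint's range is limited). The gripper opens to 91 mm and grips with 3 to 60 N. Pads are 32 mm wide; open, the fingers measure 118 mm over their backs; the gripper's body (76 mm by 178 mm) begins 60 mm behind the grasp point.
Start: joints at [-64.687, 18.312, 89.639, -0, 72.044, -1.146], TCP at [256.203, -514.785, 213.976] pointing down, gripper open.
Joint ranges: [-177.97, 177.97], [-48.28, 115.42], [12.27, 149.76], [-77.06, 257.06], [2.81, 150.46], [-146.56, 146.56]. Speed limits (degrees/s): [147.25, 147.25, 180, 180, 180, 180].

## Interface

Orientations are given as [roll, pitch, yaw] about the fixed x, y, z axes, in that order (R = Rz(yaw) Ry(pitch) Rx(roll)).
In Python, from workcell import env, eyes gives the robot as it stands.
- The arm moves only by the tool send_rows, never from a script. Its arguments are lists of equal length, an entry for each row: "grip": the opening, from -1 (shut) to 1 (fully open), so that 0 is half open; "xyz": the shift along the world's x, y, z in m, a list of three; "yaw": the turn about the world's z in degrees. A call has 1 to 8 rows; each row is the pose to reach, as a shift and turn from the pose commanded when the call began; what a row does not reach only later rows make up. A row lasts 1/12 s, in which the tool goes at most 41.7 mm and 7.16 degrees, less where a joint would pass 70% of its speed; a pose out of reach is approached as far as the arm can. A call with a gripper value outside its range is refused whole. The fingers move at their own pace and stop on an object; "grip_force" is the grip in N (left out, the last holds). Time passes only in rows, so rows that repeat a pose let the fingers close. It gives the time, the measured TCP pose, the force, the opening and the grip force at its end, in the units of the state.
- env.state(): the state, without advancing time (a new reading comes with each control period).
- eyes.grab_frame(name): name is "scene" or "top" or "wrist"; returns a dict with "frame" (400x640x3 uint8, red, green, blue), "fx", "fy", "cx", "cy" (pixels), "pose" (4x4, takes a point from camera to world coordinates). Camera axes: x right, y down, z forward; pixel columns grow to the right and rows downward; lengths in mm; the calibration is good to about 2 mm. A picture is of the moment at which its call begins. There is no depth.
- env.job_done(): hands the job in; it is judged then, once.
The state is a dict: "time_s": time; "qpos": joint angles; "qvel": joint speeds; "effort": joint torques, N m; "ee_pos": TCP position; "ee_rot": TCP orientation; "force": force on the tool from outside, world axes, zero at the start; "torque": the same for the moment, N m; "gripper_width": finger opening in mm; "gripper_force": force on a finger pad.
Only numpy, scipy, OpenCV 4.12 (cv2) and the standard library are available. Lean on these libraries where they do the work, as an engineer would, in place of code of your own. Each camera call takes 0.05 s, during which the arm holds its last target. There are 200 camera calls.

## Task

The spanner with the green tape is kept for the oxygen regulator: pick it up across its open-jawed head, ease your grip until it swings down and hangs plumb from your fingers with the head at the top, and grip it firmly again. Carry it so to the rack, slide its shaft from the front into the slot in front of the green tag, lower it gently until its head rests on the rail behind the front lip, then let go. Leave the spanner with the red tape and everything else where it is.

Things in the scene. Friction and masses are not known exactly. Their poses are not given: they have to be found in the camera images.
- spanner_green_head (a point): centre of the open-jawed head (a 36 mm wide round disc, 6 mm thick) of the steel combination spanner with green tape round its middle. It lies flat on the worktop, this point 3 mm above it. Axes as spanner_green
- spanner_green: the green-taped spanner, 191 x 36 x 7 mm, 140 g, more or less; the origin lies under the middle of its length. y runs along it towards the open-jawed head, whose centre is 78 mm from the origin, x across its width, z is its flat side (up at the start). Shaft 16 mm wide, 4 mm thick. Gripped across the head with 40 N it stays nearly level when lifted; at 20 N it droops, at 10 to 5 N it swings plumb, and 3 N still carry it
- spanner_green_ring (a point): centre of the 29 mm ring at the other end of the green-taped spanner, 159 mm from the centre of its head; the ring reaches 14 mm further
- slot_green (a point): middle of the slot under the green tag, on top of the rail (205 mm above the worktop); x points into the rack (away from its open front), y along the rail to the left, z up. The slot is 24 mm wide, from its open mouth at x = -29 mm (rounded lip, 7 mm high, from -29 to -16) to its end at x = 15. A hung spanner's head centre rests 12 mm above this point, within 12 mm of it in x
- slot_red (a point): the same point of the other slot, under the red tag, 90 mm from the green one; which of the two stands left changes. The red-taped spanner hangs in it
- rack: fixed grey sheet-steel spanner rack, 118 deep (x) x 190 wide (y) x 243 mm high, origin under the middle of its base, open front to its own -x. Rail with the two slots 205 mm up; behind it the back sheet stands 38 mm higher and carries a green and a red plastic tag, each behind its slot, 43 mm behind the slot's middle. Low tray 20 mm high at the foot
- spanner_red_head (a point): centre of the head of the same kind of spanner with red tape, hanging loose in the red slot; leave it
- log_book: closed dark blue book, 210 x 150 x 14 mm, lying fixed on the worktop, origin under its centre
- marker: loose bystander, leave it: blue and white marker pen, 132 mm long, on the blue book; origin under its middle
- pliers: loose bystander, leave it: red-handled pliers, 174 x 60 x 11 mm, lying at the left; origin under the middle
- bomb_head: loose bystander, leave it: steel bomb head with two electrode rods, lying, 138 x 57 x 57 mm; origin under the middle
- bomb_ring_nut: loose bystander, leave it: steel ring nut, 68 mm wide, 34 mm high; origin under its centre
- oil_jar: loose bystander, leave it: jar with yellow cap, 56 mm wide, 90 mm high; origin under its centre
- water_cooler: tall fixed cooler cabinet, 0.30 m square and 0.35 m high (origin under its centre), between the spanner and the rack and further back; keep hand and forearm in front of it or above it

How it is judged (in metres and radians):
On the way, in this order (a step that is already met when the one before it is completed fails the run):
1. the green-taped spanner hangs plumb (within 0.2 rad) and still from the fingers, head up, clear of the worktop and not yet at the rack (over 80 mm from the slot) (contact force between the fingers and spanner_green above 0.3 N and angle between spanner_green's own y axis and vertical below 0.2 rad and height (world z) of spanner_green_ring above 0.025 m and angular speed of spanner_green below 0.6 rad/s and horizontal distance between spanner_green_head and slot_green above 0.08 m), for 0.2 s.
2. firmly gripped (over 8 N) and plumb, it is lowered in the green slot until its head is within 8 mm of its seat (contact force between the fingers and spanner_green above 8 N and angle between spanner_green's own y axis and vertical below 0.2 rad and horizontal distance between spanner_green_head and slot_green below 0.016 m and z of spanner_green_head in the frame of slot_green below 0.02 m), for 0.1 s.
At the end, for the whole second after the job is handed in: the green-taped spanner hangs at rest and upright (within 0.15 rad) in the green slot, let go, its head resting on the rail: head centre 6 to 17 mm above the rail and within 16 mm of the slot's middle (horizontal distance between spanner_green_head and slot_green below 0.016 m and z of spanner_green_head in the frame of slot_green between 0.006 and 0.017 m and angle between spanner_green's own y axis and vertical below 0.15 rad and contact force between spanner_green and rack above 0.4 N and linear speed of spanner_green below 0.05 m/s and contact force between the fingers and spanner_green below 0.05 N); the robot touches nothing.
It fails at once if the red-taped spanner is shifted by over 30 mm (distance of spanner_red_head from where it was at the start of the episode above 0.03 m).
It fails at once if marker, pliers, bomb head, ring nut or jar is shifted by over 30 mm (distance of any of marker, pliers, bomb_head, bomb_ring_nut, oil_jar from where it was at the start of the episode above 0.03 m).
It also fails if it takes over 59 s, if anything falls off the work surface, if the arm or the gripper's body presses on something with over 40 N, if the wrist force passes 120 N, or if a joint passes its speed limit or range.

## Working session

There is one attempt and no reset: what is moved stays moved. The work goes in short steps, Python scripts to look and compute and a tool call to move; the robot and the scene stay as the last step left them, time stands still between calls to the robot, and variables do not carry over. Pictures are saved under pics/ and viewed, at most 10 in all, crops included, and the job is handed in when it is done.

Besides the shell and the picture viewer there is one more tool, called by a JSON object that holds its "name" and its "arguments", one argument or row to a line. send_rows: Moves the arm, as the interface text tells. Its arguments: {"type":"object","properties":{"grip":{"type":"array"},"xyz":{"type":"array"},"yaw":{"type":"array"},"grip_force":{"type":"number"}},"required":["grip","xyz","yaw"]}

```bash
mkdir -p pics; ls; cat > h.py <<'E'
import numpy as np, cv2
from workcell import env, eyes
def grab(n,f):
    d=eyes.grab_frame(n); cv2.imwrite('pics/'+f,d['frame'][:,:,::-1]); np.savez('pics/'+f+'.npz',**d); return d
def load(f): return dict(np.load('pics/'+f+'.npz'))
def ray(d,u,v):
    T=np.array(d['pose']); r=T[:3,:3]@np.array([(u-d['cx'])/d['fx'],(v-d['cy'])/d['fy'],1]); return T[:3,3],r/np.linalg.norm(r)
def plane(d,u,v,z):
    o,r=ray(d,u,v); return o+r*(z-o[2])/r[2]
def proj(d,p):
    T=np.array(d['pose']); q=T[:3,:3].T@(np.array(p)-T[:3,3]); return q[0]/q[2]*d['fx']+d['cx'],q[1]/q[2]*d['fy']+d['cy']
def tri(a,ua,b,ub):
    o1,r1=ray(a,*ua);o2,r2=ray(b,*ub); s=np.linalg.lstsq(np.c_[r1,-r2],o2-o1,rcond=None)[0]
    p,q=o1+s[0]*r1,o2+s[1]*r2; return (p+q)/2,np.linalg.norm(p-q)
E
python3 - <<'E'
from h import *
for n in ('scene','top'):
    d=grab(n,n+'0.png'); print(n,np.array(d['pose']).round(2).tolist(),d['fx'])
print(env.state(),env.grasp_offset)
E
```

```text
pics
scene [[-0.63, -0.46, 0.62, -257.41], [-0.78, 0.35, -0.52, 673.67], [0.02, -0.81, -0.58, 934.28], [0.0, 0.0, 0.0, 1.0]] 442.0300108714952
top [[-0.01, -0.99, 0.1, 430.51], [-1.0, 0.01, -0.01, 19.9], [0.01, -0.1, -0.99, 1732.95], [0.0, 0.0, 0.0, 1.0]] 458.61044778010455
{'time_s': 0.1, 'qpos': array([-6.46868308e+01,  1.83490856e+01,  8.96980662e+01, -1.41684338e-03,
        7.20430867e+01, -1.14698471e+00]), 'qvel': array([-0.05660558, -0.03607357, -0.09528463, -0.05794811, -0.02313461,
       -0.04180426]), 'effort': array([-3.97157294e-05, -4.13331127e+01, -2.32510257e+01,  7.29010231e-02,
        4.21167444e-02, -5.89373167e-05]), 'ee_pos': array([ 256.00411571, -514.38088357,  213.20238819]), 'ee_rot': array([-1.79909753e+02, -4.59463252e-04,  2.64605914e+01]), 'force': array([-0.60096601,  0.04336007,  0.57435999]), 'torque': array([-0.00359251, -0.01604686,  0.00033963]), 'gripper_force': 0.0, 'gripper_width': 91.14043509938354} 18.8
```

```bash
python3 -c "
import cv2,numpy as np
a=cv2.imread('pics/scene0.png');b=cv2.imread('pics/top0.png');cv2.imwrite('pics/both.png',cv2.resize(np.vstack([a,b]),(480,600)))"
```

```text
(no output)
```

View pics/scene0.png

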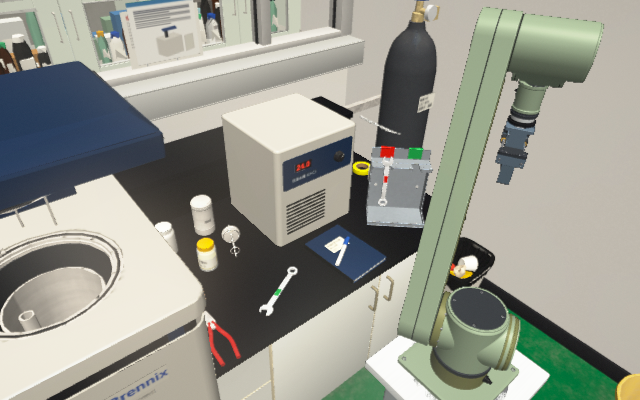

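View pics/top0.png

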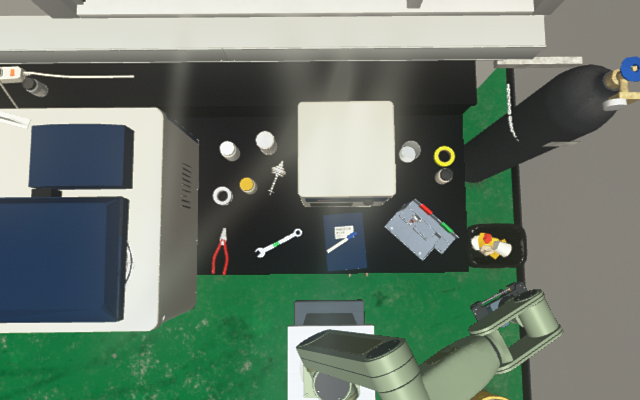

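The scene view shows the green spanner's head at about (268,309), its ring at (292,271) and the tags at (387,152) red and (414,153) green. In the top view the head is at (262,251), the ring at (296,233) and the tags at (426,209) red and (447,227) green.

```bash
python3 - <<'E'
from h import *
D={n:load(n+'0.png') for n in('scene','top')}
def blobs(d,col,roi):
    h=cv2.cvtColor(d['frame'],cv2.COLOR_RGB2HSV); 
    m=cv2.inRange(h,(50,130,60),(80,255,255)) if col=='g' else cv2.inRange(h,(0,170,90),(6,255,255))|cv2.inRange(h,(174,170,90),(180,255,255)) if col=='r' else cv2.inRange(h,(0,0,130),(180,60,255))
    k=np.zeros_like(m); x0,y0,x1,y1=roi; k[y0:y1,x0:x1]=m[y0:y1,x0:x1]
    n,l,s,c=cv2.connectedComponentsWithStats(k)
    i=1+s[1:,4].argmax(); return c[i],s[i],l==i
S,T=D['scene'],D['top']
for c in 'gr':
    a=blobs(S,c,(375,140,430,165)); b=blobs(T,c,(415,195,465,240)); print(c,a[:2],b[:2],tri(S,a[0],T,b[0]))
for n,d,roi in(('scene',S,(255,260,305,320)),('top',T,(250,225,308,260))):
    g=blobs(d,'g',roi); print(n,'tape',g[:2],plane(d,*g[0],4))
    w=blobs(d,'w',roi)[2]|g[2]
    ys,xs=np.nonzero(w); P=np.array([plane(d,u,v,5)[:2] for u,v in zip(xs,ys)])
    # long axis by minAreaRect
    r=cv2.minAreaRect(P.astype(np.float32)); print(r); 
    c=np.array(r[0]); b=cv2.boxPoints(r); e=b[1]-b[0]; f=b[2]-b[1]; L=e if np.hypot(*e)>np.hypot(*f) else f; L/=np.hypot(*L)
    if L[1]<0:L=-L
    print('axis',L,np.degrees(np.arctan2(L[1],L[0])),'head?',c+77.5*L,'ring',c-81*L)
print(T['cx'],T['cy'],np.array(T['pose'])[:3,3])
E
```

```text
g (array([414.99328859, 152.86577181]), array([408, 147,  15,  12, 149], dtype=int32)) (array([446.45614035, 227.01754386]), array([441, 222,  12,  11,  57], dtype=int32)) (array([ 499.94623351, -383.56903024,  224.64388283]), np.float64(1.5586594719310258))
r (array([386.82733813, 151.22302158]), array([380, 146,  15,  12, 139], dtype=int32)) (array([425.87272727, 208.81818182]), array([420, 204,  13,  10,  55], dtype=int32)) (array([ 561.24418622, -316.98365173,  225.58180505]), np.float64(2.9014668743010494))
scene tape (array([277.30434783, 291.43478261]), array([275, 289,   6,   6,  23], dtype=int32)) [454.60105078 202.26535094   4.        ]
((458.78472900390625, 193.298095703125), (37.0870475769043, 193.07640075683594), 28.880563735961914)
axis [-0.48298523  0.87562853] 118.880554 head? [421.35337448 261.15930939] ring [497.90653229 122.37218475]
top tape (array([275.85, 243.7 ]), array([273, 241,   6,   6,  20], dtype=int32)) [454.09098218 200.52242357   4.        ]
((477.978759765625, 158.11856079101562), (28.630084991455078, 117.06206512451172), 25.943307876586914)
axis [-0.43748182  0.8992273 ] 115.94331 head? [444.07391739 227.80867767] ring [513.41478729  85.28115082]
327.40405189430084 202.49553415484982 [ 430.50741339   19.90307457 1732.94526917]
```

{"name": "send_rows", "arguments": {
  "grip": [1,1,1,1,1,1,1,1],
  "xyz": [
    [0,0,0.04],
    [0,0,0.08],
    [0.01,0.02,0.11],
    [0.02,0.06,0.12],
    [0.03,0.1,0.12],
    [0.04,0.14,0.12],
    [0.05,0.18,0.12],
    [0.06,0.22,0.12]
  ],
  "yaw": [0,7,14,21,28,35,42,49]
}}

```text
time_s: 0.77
ee_pos: [316.0, -292.8, 333.7]
ee_rot: [-180.0, -0.0, 75.8]
force: [1.4, -0.0, 0.1]
gripper_width: 90.9
gripper_force: 0.0
```

```bash
python3 - <<'E'
from h import *
d=grab('wrist','w1.png'); s=env.state();print(s['ee_pos'],s['ee_rot'],s['time_s'],np.array(d['pose']).round(2).tolist(),d['fx'])
for p in ((500,-383.6,225),(468,-354.5,205),(529.6,-288,205)): print(proj(d,p))
E
```

```text
[ 316.97423086 -285.93167855  334.18946463] [179.99359898  -0.41573663  76.27957104] 0.8167 [[0.97, -0.24, -0.06, 332.16], [-0.25, -0.94, -0.23, -229.31], [-0.0, 0.23, -0.97, 503.49], [0.0, 0.0, 0.0, 1.0]] 279.03189450821736
(np.float64(507.099744882703), np.float64(241.61069367622054))
(np.float64(463.827450484393), np.float64(217.86458619266736))
(np.float64(514.5030170029478), np.float64(144.80516735596285))
```

View pics/w1.png

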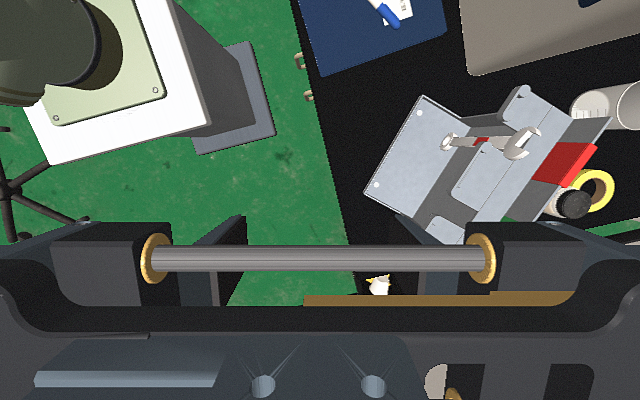

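{"name": "send_rows", "arguments": {
  "grip": [1,1,1,1,1,1,1,1],
  "xyz": [
    [0.008,0.04,0],
    [0.016,0.08,0],
    [0.024,0.12,0],
    [0.032,0.16,0],
    [0.04,0.2,0],
    [0.048,0.24,0],
    [0.056,0.28,0],
    [0.064,0.32,0]
  ],
  "yaw": [7,14,21,28,35,42,43,43]
}}

```text
time_s: 1.48
ee_pos: [379.9, 27.0, 333.9]
ee_rot: [180.0, 0.0, 118.5]
force: [1.4, -0.5, 0.5]
gripper_width: 91.5
gripper_force: 0.0
```

{"name": "send_rows", "arguments": {
  "grip": [1,1,1,1,1,1,1,1],
  "xyz": [
    [0.006,0.035,-0.01],
    [0.012,0.07,-0.03],
    [0.018,0.105,-0.05],
    [0.024,0.14,-0.07],
    [0.03,0.18,-0.09],
    [0.035,0.21,-0.11],
    [0.04,0.225,-0.12],
    [0.04,0.225,-0.12]
  ],
  "yaw": [0,0,0,0,0,0,0,0]
}}

```text
time_s: 2.15
ee_pos: [419.5, 252.3, 210.7]
ee_rot: [-179.7, -0.0, 118.6]
force: [0.6, -0.4, 0.7]
gripper_width: 91.3
gripper_force: 0.0
```

```bash
python3 - <<'E'
from h import *
d=grab('wrist','w2.png'); s=env.state();print(s['ee_pos'],s['ee_rot'],s['time_s'])
for p in ((420,263,3),(497,122,3)): print(proj(d,p))
E
```

```text
[419.62859935 250.78327352 212.18176662] [-1.79764330e+02  2.01444044e-02  1.18578530e+02] 2.2
(np.float64(322.54034632244435), np.float64(179.26394476892534))
(np.float64(322.1618659198051), np.float64(285.8552515603775))
```

View pics/w2.png

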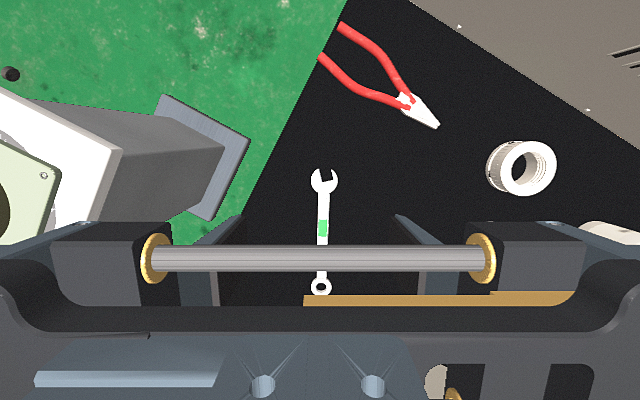

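The wrist picture shows the spanner upright in the image, with the head disc at about (324,181), the tape at (323,228) and the ring at (321,286). That is within 2 px of the prediction.

```bash
python3 - <<'E'
from h import *
d=load('w2.png')
h=cv2.cvtColor(d['frame'],cv2.COLOR_RGB2HSV); m=cv2.inRange(h,(0,0,110),(180,50,255)); 
k=np.zeros_like(m);k[160:240,300:345]=m[160:240,300:345]
for y in range(166,198,3):
    x=np.nonzero(k[y])[0]; print(y,x.min() if len(x) else None,x.max() if len(x) else None)
r=np.nonzero(k[:, :].any(1))[0].min(); print('top row',r)
for z,u,v in((6,323.5,181),(3,321,286)): print(plane(d,u,v,z))
k=np.zeros_like(m);k[160:196,300:345]=m[160:196,300:345]
c=max(cv2.findContours(k,0,1)[0],key=cv2.contourArea); print(cv2.minEnclosingCircle(c), 'px for 36mm:',d['fx']*36/(np.array(d['pose'])[2,3]-4))
g=cv2.inRange(h,(50,130,60),(80,255,255))[215:240,310:335]; ys,xs=np.nonzero(g); print('tape',xs.mean()+310,ys.mean()+215,plane(d,xs.mean()+310,ys.mean()+215,5))
print(env.state()['ee_pos'])
E
```

```text
166 None None
169 316 331
172 313 334
175 312 336
178 311 337
181 311 337
184 311 336
187 312 335
190 315 333
193 318 329
196 318 329
top row 169
[422.03781364 261.9248094    6.        ]
[495.5919158  120.95222362   3.        ]
((323.7954406738281, 181.47727966308594), 14.712403297424316) px for 36mm: 26.677418673070385
tape 323.0857142857143 227.9142857142857 [453.91459789 202.96606481   5.        ]
[419.62859935 250.78327352 212.18176662]
```

{"name": "send_rows", "arguments": {
  "grip": [1,1,0.6,0.3,0.2,0.2,0.2,0.2],
  "xyz": [
    [0.001,0.006,-0.04],
    [0.002,0.012,-0.08],
    [0.002,0.012,-0.12],
    [0.002,0.012,-0.16],
    [0.002,0.012,-0.19],
    [0.002,0.012,-0.205],
    [0.002,0.012,-0.208],
    [0.002,0.012,-0.208]
  ],
  "yaw": [-1,-1,-1,-1,-1,-1,-1,-1],
  "grip_force": 40
}}

```text
time_s: 2.87
ee_pos: [422.4, 261.2, 6.1]
ee_rot: [-179.9, 0.0, 117.4]
force: [1.6, -0.9, -0.3]
gripper_width: 55.5
gripper_force: 0.0
```

```bash
python3 - <<'E'
from h import *
d=grab('wrist','w3.png'); s=env.state();print(s['ee_pos'],s['ee_rot'],s['force'],s['gripper_width'])
c=d['frame'][150:380,200:450]; cv2.imwrite('pics/w3c.png',cv2.resize(c,None,fx=2.2,fy=2.2)[:,:,::-1])
print(proj(d,(422,262,6)))
E
```

```text
[423.21429662 261.89047424   7.06028485] [1.79900002e+02 4.82860319e-03 1.17396172e+02] [-0.48682823  0.83573084 -0.99190053] 55.21130271952148
(np.float64(317.42868864257287), np.float64(239.44035524950957))
```

View pics/w3c.png

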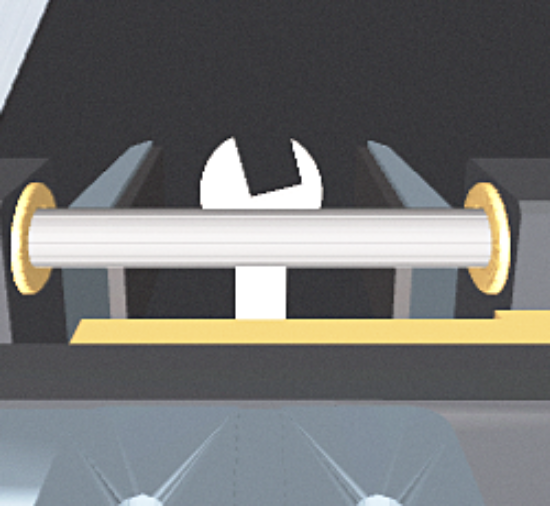

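The crop shows the head centred between the fingers: disc centre at about (261,190), finger tips at 150 and 370.

{"name": "send_rows", "arguments": {
  "grip": [0.2,0.2,-0.1,-0.4,-0.6,-0.6,-0.6,-0.6],
  "xyz": [
    [0,0,-0.003],
    [0,0,-0.0045],
    [0,0,-0.0045],
    [0,0,-0.0045],
    [0,0,-0.0045],
    [0,0,-0.0045],
    [0,0,-0.0045],
    [0,0,-0.0045]
  ],
  "yaw": [0,0,0,0,0,0,0,0],
  "grip_force": 40
}}

```text
time_s: 3.58
ee_pos: [422.3, 262.3, 1.8]
ee_rot: [180.0, -0.0, 117.5]
force: [-0.3, -0.5, 4.0]
gripper_width: 32.6
gripper_force: 39.6
```

{"name": "send_rows", "arguments": {
  "grip": [-0.6,-0.6,-0.6,-0.6],
  "xyz": [
    [0,0,0],
    [0,0,0],
    [0,0,0],
    [0,0,0]
  ],
  "yaw": [0,0,0,0]
}}

```text
time_s: 3.92
ee_pos: [422.4, 262.4, 1.8]
ee_rot: [180.0, -0.0, 117.5]
force: [-0.5, -1.0, 5.2]
gripper_width: 32.3
gripper_force: 39.6
```

{"name": "send_rows", "arguments": {
  "grip": [-0.6,-0.6,-0.6,-0.6,-0.6,-0.6,-0.6,-0.6],
  "xyz": [
    [0,0,0.01],
    [0,0,0.03],
    [0,0,0.06],
    [0,0,0.09],
    [0,0,0.12],
    [0,0,0.15],
    [0,0,0.18],
    [0,0,0.21]
  ],
  "yaw": [0,0,0,0,0,0,0,0]
}}

```text
time_s: 4.58
ee_pos: [421.5, 261.9, 213.1]
ee_rot: [-180.0, -0.0, 117.5]
force: [-0.1, -1.0, -1.8]
gripper_width: 32.2
gripper_force: 39.6
```

{"name": "send_rows", "arguments": {
  "grip": [-0.6,-0.6,-0.6,-0.6,-0.6,-0.6],
  "xyz": [
    [0,0,0.03],
    [0,0,0.05],
    [0,0,0.06],
    [0,0,0.06],
    [0,0,0.06],
    [0,0,0.06]
  ],
  "yaw": [0,0,0,0,0,0]
}}

```text
time_s: 5.08
ee_pos: [421.3, 261.7, 269.6]
ee_rot: [-179.8, 0.0, 117.5]
force: [0.1, -0.3, -1.5]
gripper_width: 32.5
gripper_force: 39.6
```

{"name": "send_rows", "arguments": {
  "grip": [-0.6,-0.6,-0.6,-0.6,-0.6,-0.6,-0.6,-0.6],
  "xyz": [
    [0,0,0],
    [0,0,0],
    [0,0,0],
    [0,0,0],
    [0,0,0],
    [0,0,0],
    [0,0,0],
    [0,0,0]
  ],
  "yaw": [0,0,0,0,0,0,0,0],
  "grip_force": 20
}}

```text
time_s: 5.75
ee_pos: [422.3, 262.1, 271.5]
ee_rot: [180.0, 0.0, 117.5]
force: [-0.2, -0.0, -1.2]
gripper_width: 32.3
gripper_force: 19.9
```

{"name": "send_rows", "arguments": {
  "grip": [-0.6,-0.6,-0.6,-0.6,-0.6,-0.6,-0.6,-0.6],
  "xyz": [
    [0,0,0],
    [0,0,0],
    [0,0,0],
    [0,0,0],
    [0,0,0],
    [0,0,0],
    [0,0,0],
    [0,0,0]
  ],
  "yaw": [0,0,0,0,0,0,0,0],
  "grip_force": 10
}}

```text
time_s: 6.42
ee_pos: [422.2, 262.2, 271.5]
ee_rot: [180.0, -0.0, 117.5]
force: [-0.2, 0.1, -1.2]
gripper_width: 33.5
gripper_force: 9.9
```

{"name": "send_rows", "arguments": {
  "grip": [-0.6,-0.6,-0.6,-0.6,-0.6,-0.6,-0.6,-0.6],
  "xyz": [
    [0,0,0],
    [0,0,0],
    [0,0,0],
    [0,0,0],
    [0,0,0],
    [0,0,0],
    [0,0,0],
    [0,0,0]
  ],
  "yaw": [0,0,0,0,0,0,0,0],
  "grip_force": 6
}}

```text
time_s: 7.08
ee_pos: [422.2, 262.2, 271.5]
ee_rot: [180.0, -0.0, 117.5]
force: [0.1, 0.1, -1.7]
gripper_width: 33.7
gripper_force: 5.9
```

```bash
python3 - <<'E'
from h import *
d=grab('scene','s4.png'); e=grab('wrist','w4.png');s=env.state();p=s['ee_pos'];print(p,s['force'],s['gripper_width'])
u,v=map(int,proj(d,p-[0,0,80]));print(proj(d,p),u,v)
c=cv2.resize(d['frame'][v-80:v+80,u-100:u+100],None,fx=3,fy=3)
c=np.vstack([c[:,:600],cv2.resize(e['frame'][150:350,170:470],(600,240))[:120]])
cv2.imwrite('pics/s4c.png',c[:,:,::-1])
E
```

```text
[422.21333437 262.2379073  271.4769895 ] [-0.15680786 -0.30954738 -1.40890791] 34.176359833242934
(np.float64(261.0662035566729), np.float64(232.14533059736732)) 262 257
```

View pics/s4c.png

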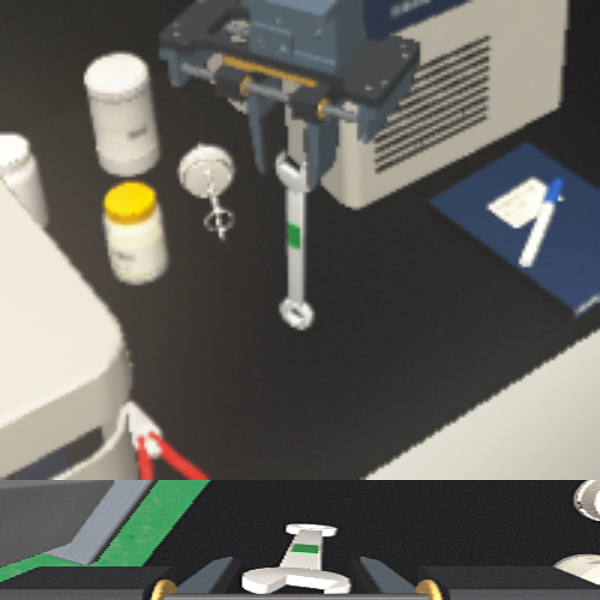

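The spanner hangs head up from the fingers: in the crop the head is at (292,172) and the ring at (297,316). I'll check that it is plumb numerically.

```bash
python3 - <<'E'
from h import *
d=load('s4.png');e=load('w4.png')
h=cv2.cvtColor(d['frame'],cv2.COLOR_RGB2HSV); print([proj(d,p) for p in((422,262,273),(422,262,114))],[proj(e,p) for p in((422,262,273),(422,262,114))])
print('ring tri',tri(d,(261,282.3),e,(325,173)))
for im,roi in((d,(245,225,280,290)),(e,(280,150,360,230))):
    hh=cv2.cvtColor(im['frame'],cv2.COLOR_RGB2HSV); x0,y0,x1,y1=roi
    g=cv2.inRange(hh,(50,130,40),(80,255,255))[y0:y1,x0:x1]; ys,xs=np.nonzero(g); print('tape',xs.mean()+x0,ys.mean()+y0,len(xs)); t=(xs.mean()+x0,ys.mean()+y0)
    if im is d: td=t
print(tri(d,td,e,t))
E
```

```text
[(np.float64(261.1716054528134), np.float64(231.64711524700144)), (np.float64(264.2097873103658), np.float64(280.01907611832354))] [(np.float64(316.96508616269125), np.float64(241.8320122908118)), (np.float64(317.39241617024834), np.float64(193.10828840426726))]
ring tri (array([415.25375745, 282.93479124, 123.37923142]), np.float64(12.366660093090976))
tape 259.46153846153845 254.73076923076923 26
tape 322.43589743589746 207.03846153846155 78
(array([423.68310904, 269.33693336, 203.63529684]), np.float64(0.7620520216552382))
```

{"name": "send_rows", "arguments": {
  "grip": [-0.6,-0.6,-0.6,-0.6,-0.6,-0.6,-0.6,-0.6],
  "xyz": [
    [0,0,0],
    [0,0,0],
    [0,0,0],
    [0,0,0],
    [0,0,0],
    [0,0,0],
    [0,0,0],
    [0,0,0]
  ],
  "yaw": [0,0,0,0,0,0,0,0],
  "grip_force": 4.5
}}

```text
time_s: 7.85
ee_pos: [422.2, 262.2, 271.5]
ee_rot: [180.0, 0.0, 117.5]
force: [-0.2, 0.5, -1.1]
gripper_width: 33.9
gripper_force: 4.4
```

{"name": "send_rows", "arguments": {
  "grip": [-0.6,-0.6,-0.6,-0.6,-0.6,-0.6,-0.6,-0.6],
  "xyz": [
    [0,0,0],
    [0,0,0],
    [0,0,0],
    [0,0,0],
    [0,0,0],
    [0,0,0],
    [0,0,0],
    [0,0,0]
  ],
  "yaw": [0,0,0,0,0,0,0,0],
  "grip_force": 30
}}

```text
time_s: 8.52
ee_pos: [422.2, 262.2, 271.5]
ee_rot: [180.0, 0.0, 117.5]
force: [0.1, 0.1, -1.2]
gripper_width: 31.7
gripper_force: 29.9
```

```bash
python3 - <<'E'
from h import *
d=grab('scene','s5.png');e=grab('wrist','w5.png');s=env.state();print(s['ee_pos'],s['gripper_width'])
for im,roi in((d,(245,225,280,290)),(e,(280,150,360,230))):
    hh=cv2.cvtColor(im['frame'],cv2.COLOR_RGB2HSV); x0,y0,x1,y1=roi
    g=cv2.inRange(hh,(50,130,40),(80,255,255))[y0:y1,x0:x1]; ys,xs=np.nonzero(g); t=(xs.mean()+x0,ys.mean()+y0);print(t)
    if im is d: td=t
print(tri(d,td,e,t))
c=cv2.resize(d['frame'][215:300,220:300],None,fx=5,fy=5); f=cv2.resize(e['frame'][170:255,270:360],(400,425)); cv2.imwrite('pics/s5c.png',np.hstack([c,f])[:,:,::-1])
E
```

```text
[422.19489054 262.21040899 271.45446728] 31.85650355373894
(np.float64(260.2), np.float64(254.1))
(np.float64(322.0615384615385), np.float64(210.75384615384615))
(array([425.12034648, 266.14498621, 202.89166103]), np.float64(1.07052689064808))
```

View pics/s5c.png

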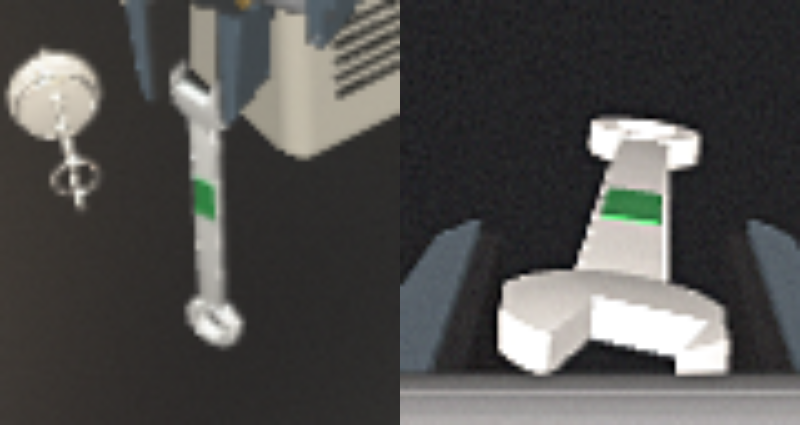

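The spanner now hangs with the ring almost below the head, leaning about 0.07 rad to the camera's right. I carry it to in front of the rack, at a yaw where the wrist camera sees the slot.

{"name": "send_rows", "arguments": {
  "grip": [-0.6,-0.6,-0.6,-0.6,-0.6,-0.6,-0.6,-0.6],
  "xyz": [
    [-0.001,-0.006,0.005],
    [-0.003,-0.018,0.015],
    [-0.006,-0.036,0.025],
    [-0.011,-0.06,0.03],
    [-0.016,-0.088,0.03],
    [-0.022,-0.118,0.03],
    [-0.028,-0.148,0.03],
    [-0.034,-0.178,0.03]
  ],
  "yaw": [0,0,-2,-4,-6,-8,-10,-12]
}}

```text
time_s: 9.28
ee_pos: [387.3, 82.2, 302.6]
ee_rot: [179.9, 0.0, 105.4]
force: [0.8, -0.1, -1.0]
gripper_width: 32.1
gripper_force: 29.9
```

{"name": "send_rows", "arguments": {
  "grip": [-0.6,-0.6,-0.6,-0.6,-0.6,-0.6,-0.6,-0.6],
  "xyz": [
    [-0.006,-0.03,0],
    [-0.012,-0.06,0],
    [-0.018,-0.09,0],
    [-0.024,-0.12,0],
    [-0.03,-0.15,0],
    [-0.036,-0.18,0],
    [-0.042,-0.21,0],
    [-0.048,-0.24,0]
  ],
  "yaw": [-2,-4,-6,-8,-10,-12,-14,-15]
}}

```text
time_s: 9.95
ee_pos: [338.8, -157.6, 302.7]
ee_rot: [179.9, 0.1, 90.3]
force: [0.8, -0.7, -1.6]
gripper_width: 31.7
gripper_force: 29.9
```

{"name": "send_rows", "arguments": {
  "grip": [-0.6,-0.6,-0.6,-0.6,-0.6,-0.6,-0.6,-0.6],
  "xyz": [
    [-0.006,-0.03,0],
    [-0.012,-0.06,0],
    [-0.018,-0.09,0],
    [-0.023,-0.12,0],
    [-0.027,-0.145,0],
    [-0.029,-0.163,0],
    [-0.03,-0.175,0],
    [-0.03,-0.18,0]
  ],
  "yaw": [0,0,0,0,0,0,0,0]
}}

```text
time_s: 10.62
ee_pos: [309.4, -337.3, 302.1]
ee_rot: [180.0, 0.1, 90.3]
force: [-0.7, -0.5, -1.8]
gripper_width: 31.8
gripper_force: 29.9
```

{"name": "send_rows", "arguments": {
  "grip": [-0.6,-0.6,-0.6,-0.6],
  "xyz": [
    [0,0,0],
    [0,0,0],
    [0,0,0],
    [0,0,0]
  ],
  "yaw": [0,0,0,0]
}}

```text
time_s: 10.95
ee_pos: [310.4, -334.8, 301.7]
ee_rot: [180.0, -0.0, 90.5]
force: [-0.3, 0.6, -1.6]
gripper_width: 31.9
gripper_force: 29.9
```

```bash
python3 - <<'E'
from h import *
d=grab('wrist','w6.png');e=grab('scene','s6.png');s=env.state();print(s['ee_pos'],s['ee_rot'])
X=np.array([.736,-.677,0]);Y=np.array([.677,.736,0]);G=np.array([468.3,-354.5,205])
for p in(G,G-29*X+12*Y,G-29*X-12*Y,G+15*X,G+90*Y): print(proj(d,p))
c=cv2.resize(d['frame'][60:320,340:640],(750,600),interpolation=cv2.INTER_CUBIC);cv2.imwrite('pics/w6c.png',c[:,:590+160,::-1])
E
```

```text
[ 310.38494347 -335.04931209  301.64449932] [1.79985402e+02 2.74045935e-03 9.05280996e+01]
(np.float64(475.3072383862931), np.float64(225.65122235205874))
(np.float64(465.8914199534962), np.float64(197.74642221297162))
(np.float64(447.1612146323165), np.float64(215.00448707109769))
(np.float64(484.8152032186637), np.float64(235.34125719097733))
(np.float64(549.4863848339437), np.float64(159.42631581900565))
```

View pics/w6c.png

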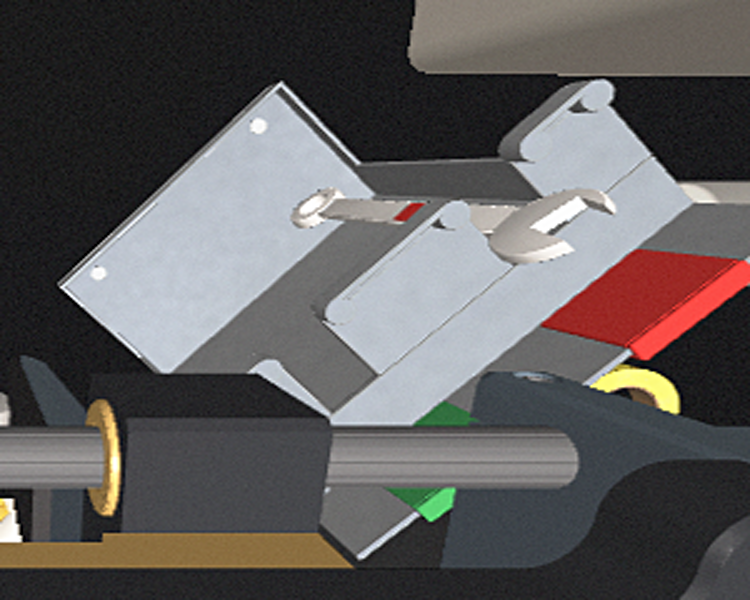

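The wrist crop shows the green slot between the middle block and the right one. The slot's end-left corner is at crop (378,375), its end-right corner at about (332,412), and the rail crease (x = 15) runs up to (652,155).

```bash
python3 - <<'E'
from h import *
d=load('w6.png');q=lambda x,y:(340+x/2.5-.3,60+y*260/600-.3)
P=lambda x,y,z=205:plane(d,*q(x,y),z)[:2]
A,B,C,E=P(378,375),P(652,155),P(332,412),P(514,264)
print(A,B,C,E,'w',np.linalg.norm(A-C))
a=np.degrees(np.arctan2(*(B-A)[::-1]));print('rail y dir',a)
t=np.radians(a);Y=np.array([np.cos(t),np.sin(t)]);X=np.array([Y[1],-Y[0]])
print('slot from A',A-12*Y-15*X,'from A,C',(A+C)/2-15*X)
# tags in this view: colour centroid of the red tag's top face vs 3-D estimate
for p in((500,-383.6,224.6),(561.2,-317,225.6)): print(proj(d,p))
L,R=P(322,308,212),P(455,205,212); print('lip L R',L,R,np.degrees(np.arctan2(*(R-L)[::-1])))
e=load('s6.png');
h=cv2.cvtColor(e['frame'],cv2.COLOR_RGB2HSV)
T=load('top0.png')
g=d['frame'];print(cv2.Canny(g,60,150)[210:235,478:500].astype(bool).astype(int))
E
```

```text
[ 483.35101948 -350.75179669] [ 570.19274754 -258.1678623 ] [ 467.33693145 -367.85978645] [ 528.04267143 -302.19593716] w 23.43361536943256
rail y dir 46.833026165532196
slot from A [ 464.20105149 -349.24225172] from A,C [ 464.40352912 -349.04388952]
(np.float64(515.3496817017146), np.float64(261.2887767204365))
(np.float64(597.0406165376668), np.float64(193.8519038379463))
lip L R [ 453.14724651 -320.08541236] [ 496.10682966 -278.15436032] 44.305840880405185
[[0 1 1 0 0 0 0 0 0 0 0 0 0 0 0 0 0 0 0 0 0 0]
 [0 0 1 1 0 0 0 0 0 0 0 0 0 0 0 0 0 0 0 0 0 0]
 [0 0 0 1 1 0 0 0 0 0 0 0 0 0 0 0 0 0 0 0 0 0]
 [0 0 0 0 1 1 0 0 0 0 0 0 0 0 0 0 0 0 0 0 0 0]
 [0 0 0 0 0 1 1 0 0 0 0 0 0 0 0 0 0 0 0 0 0 0]
 [0 0 0 0 0 0 1 1 0 0 0 0 0 0 0 0 0 0 0 0 0 1]
 [0 0 0 0 0 0 0 1 1 0 0 0 0 0 0 0 0 0 0 1 1 0]
 [0 0 0 0 0 0 0 0 1 1 0 0 0 0 0 0 0 0 1 0 0 0]
 [0 0 0 0 0 0 0 0 0 1 1 0 0 0 0 0 0 1 0 0 1 1]
 [0 0 0 0 0 0 0 0 0 0 1 1 0 0 0 0 1 0 0 1 0 0]
 [0 0 0 0 0 0 0 0 0 0 0 1 1 0 0 1 0 0 1 0 0 0]
 [0 0 0 0 0 0 0 0 0 0 0 0 1 1 1 0 0 1 0 0 0 0]
 [0 0 0 0 0 0 0 0 0 0 0 0 0 0 0 0 1 0 0 0 0 0]
 [0 0 0 0 0 0 0 0 0 0 0 0 1 1 0 1 0 0 0 0 0 0]
 [0 0 0 0 0 0 0 0 0 0 0 1 1 0 0 0 0 0 0 0 0 0]
 [0 0 0 0 0 0 0 0 0 0 1 1 0 0 0 0 0 0 0 0 0 0]
 [0 0 0 0 0 0 0 0 0 1 1 0 0 0 0 0 0 0 0 0 0 0]
 [0 0 0 0 0 0 0 0 1 1 0 0 0 0 0 0 0 0 0 0 0 0]
 [0 0 0 0 0 0 0 1 1 0 0 0 0 0 0 0 0 0 0 0 0 0]
 [0 0 0 0 0 0 1 1 0 0 0 0 0 0 0 0 0 0 0 0 0 0]
 [0 0 0 0 0 1 1 0 0 0 0 0 0 0 0 0 0 0 0 0 0 0]
 [0 0 0 1 1 1 0 0 0 0 0 0 0 0 0 0 0 0 0 0 0 0]
 [0 0 1 1 0 0 0 0 0 0 0 0 0 0 0 0 0 0 0 0 0 0]
 [0 1 1 0 0 0 0 0 0 0 0 0 0 0 0 0 0 0 0 0 0 0]
 [1 1 0 0 0 0 0 0 0 0 0 0 0 0 0 0 0 0 0 0 0 0]]
```

{"name": "send_rows", "arguments": {
  "grip": [-0.6,-0.6,-0.6,-0.6,-0.6,-0.6,-0.6,-0.6],
  "xyz": [
    [0.005,0.003,0],
    [0.015,0.008,0],
    [0.029,0.015,0],
    [0.044,0.022,0],
    [0.059,0.03,0],
    [0.074,0.038,0],
    [0.084,0.043,0],
    [0.089,0.045,0]
  ],
  "yaw": [3,8,14,21,28,35,41,45]
}}

```text
time_s: 11.72
ee_pos: [400.6, -289.5, 301.4]
ee_rot: [180.0, -0.0, 135.9]
force: [-0.4, -0.6, -1.7]
gripper_width: 31.6
gripper_force: 29.9
```

{"name": "send_rows", "arguments": {
  "grip": [-0.6,-0.6,-0.6,-0.6,-0.6,-0.6,-0.6,-0.6],
  "xyz": [
    [0,0,-0.005],
    [0,0,-0.015],
    [0,0,-0.03],
    [0,0,-0.045],
    [0,0,-0.058],
    [0,0,-0.066],
    [0,0,-0.07],
    [0,0,-0.07]
  ],
  "yaw": [1.5,1.5,1.5,1.5,1.5,1.5,1.5,1.5]
}}

```text
time_s: 12.38
ee_pos: [398.7, -290.4, 230.6]
ee_rot: [-180.0, -0.1, 136.9]
force: [-0.2, -0.1, -0.6]
gripper_width: 31.6
gripper_force: 29.9
```

{"name": "send_rows", "arguments": {
  "grip": [-0.6,-0.6,-0.6,-0.6,-0.6,-0.6,-0.6,-0.6],
  "xyz": [
    [0,0,0],
    [0,0,0],
    [0,0,0],
    [0,0,0],
    [0,0,0],
    [0,0,0],
    [0,0,0],
    [0,0,0]
  ],
  "yaw": [0,0,0,0,0,0,0,0],
  "grip_force": 4.5
}}

```text
time_s: 13.05
ee_pos: [399.2, -290.8, 231.5]
ee_rot: [180.0, 0.0, 137.0]
force: [0.4, -0.0, -2.0]
gripper_width: 33.9
gripper_force: 4.4
```

{"name": "send_rows", "arguments": {
  "grip": [-0.6,-0.6,-0.6,-0.6,-0.6,-0.6],
  "xyz": [
    [0,0,0],
    [0,0,0],
    [0,0,0],
    [0,0,0],
    [0,0,0],
    [0,0,0]
  ],
  "yaw": [0,0,0,0,0,0],
  "grip_force": 20
}}

```text
time_s: 13.55
ee_pos: [399.2, -290.8, 231.5]
ee_rot: [180.0, -0.0, 137.0]
force: [0.7, -0.0, -0.5]
gripper_width: 32.3
gripper_force: 19.9
```

```bash
python3 - <<'E'
from h import *
d=grab('scene','s7.png');e=grab('wrist','w7.png');s=env.state();p=s['ee_pos'];print(p,s['ee_rot'],s['gripper_width'],s['force'])
X=np.array([.731,-.682,0]);Y=np.array([.682,.731,0]);G=np.array([466,-351,205])
for im in(d,e): print('head,ring plumb',[np.round(proj(im,q),1) for q in(p,p-[0,0,158])])
ts=[]
for im in(d,e):
    u,v=map(int,proj(im,p-[0,0,70])); hh=cv2.cvtColor(im['frame'],cv2.COLOR_RGB2HSV)
    x0,y0=u-22,v-22; g=cv2.inRange(hh,(50,130,40),(80,255,255))[y0:y0+44,x0:x0+44]; ys,xs=np.nonzero(g); ts.append((xs.mean()+x0,ys.mean()+y0,len(xs)));print(ts[-1])
t,er=tri(d,ts[0][:2],e,ts[1][:2]); print(t,er,'lean along X,Y',(t-p)@X,(t-p)@Y)
u,v=map(int,proj(d,p)); c=cv2.resize(d['frame'][v-40:v+70,u-55:u+55],(400,400)); f=cv2.resize(e['frame'][150:260,265:375],(400,400)); cv2.imwrite('pics/s7c.png',np.hstack([c,f])[:,:,::-1])
E
```

```text
[ 399.20767614 -290.78199659  231.46856904] [ 1.79993452e+02 -2.33871370e-03  1.36957807e+02] 32.426130404165285 [ 0.80673799 -0.56838551 -1.71665631]
head,ring plumb [array([421.2, 173.6]), array([413.1, 215.4])]
head,ring plumb [array([317.3, 240.7]), array([317.6, 192.9])]
(np.float64(nan), np.float64(nan), 0)
(np.float64(321.95890410958907), np.float64(207.93150684931507), 73)
 ** On entry to DLASCL parameter number  4 had an illegal value
 ** On entry to DLASCL parameter number  4 had an illegal value
 ** On entry to DLASCL parameter number  4 had an illegal value
 ** On entry to DLASCL parameter number  4 had an illegal value
 ** On entry to DLASCL parameter number  5 had an illegal value
 ** On entry to DLASCL parameter number  4 had an illegal value<stdin>:8: RuntimeWarning: Mean of empty slice.
  ret = ret.dtype.type(ret / rcount)
Traceback (most recent call last):
  File "h.py", line 13, in tri
    o1,r1=ray(a,*ua);o2,r2=ray(b,*ub); s=np.linalg.lstsq(np.c_[r1,-r2],o2-o1,rcond=None)[0]
                                         ~~~~~~~~~~~~~~~^^^^^^^^^^^^^^^^^^^^^^^^^^^^^^^^
numpy.linalg.LinAlgError: SVD did not converge in Linear Least Squares
```

```bash
python3 - <<'E'
from h import *
X=np.array([.731,-.682,0]);Y=np.array([.682,.731,0])
for f,t,p in(('w5.png',(322.06,210.75),(422.2,262.2,271.5)),('w7.png',(321.96,207.9),(399.2,-290.8,231.5))):
    e=load(f);p=np.array(p);th=np.radians(117.5 if '5' in f else 137);A=np.array([np.cos(th),np.sin(th),0]);B=np.array([A[1],-A[0],0])
    for dz in(68,72,76): q=plane(e,*t,p[2]-dz)-p;print(f,dz,'fore',q@A,'side',q@B)
e=load('w7.png');c=cv2.resize(e['frame'][150:260,255:385],(780,560));cv2.imwrite('pics/w7c.png',c[:,:,::-1])
E
```

```text
w5.png 68 fore 1.9529172030818864 side 3.9989948870351477
w5.png 72 fore 0.8848745283726337 side 4.059931185400243
w5.png 76 fore -0.18316814633656825 side 4.120867483765365
w7.png 68 fore 4.472203468147755 side 3.9971622373884834
w7.png 72 fore 3.448890578086995 side 4.056438707360922
w7.png 76 fore 2.4255776880262383 side 4.115715177333279
```

View pics/w7c.png

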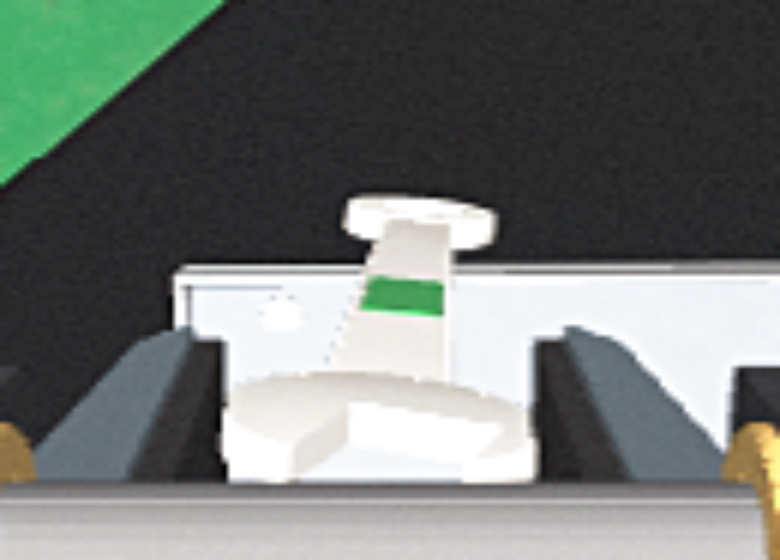

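The spanner is nearly plumb, leaning about 0.05 rad each way, with the ring at crop (420,222) and the head between the pads. Now I slide it in.

{"name": "send_rows", "arguments": {
  "grip": [-0.6,-0.6,-0.6,-0.6,-0.6,-0.6,-0.6,-0.6],
  "xyz": [
    [0.003,-0.003,0],
    [0.01,-0.009,0],
    [0.018,-0.016,0],
    [0.026,-0.024,0],
    [0.033,-0.03,0],
    [0.039,-0.036,0],
    [0.043,-0.04,0],
    [0.045,-0.041,0]
  ],
  "yaw": [0,0,0,0,0,0,0,0],
  "grip_force": 25
}}

```text
time_s: 14.32
ee_pos: [444.9, -332.6, 231.1]
ee_rot: [-180.0, -0.0, 136.9]
force: [0.3, 0.1, -2.1]
gripper_width: 31.7
gripper_force: 24.9
```

{"name": "send_rows", "arguments": {
  "grip": [-0.6,-0.6,-0.6,-0.6,-0.6,-0.6,-0.6,-0.6],
  "xyz": [
    [0.003,-0.003,0],
    [0.007,-0.006,0],
    [0.011,-0.01,0],
    [0.014,-0.013,0],
    [0.017,-0.016,0],
    [0.02,-0.018,0],
    [0.021,-0.02,0],
    [0.021,-0.02,0]
  ],
  "yaw": [0,0,0,0,0,0,0,0]
}}

```text
time_s: 14.98
ee_pos: [465.4, -352.1, 231.4]
ee_rot: [-180.0, -0.0, 137.0]
force: [0.3, 0.9, -1.1]
gripper_width: 32.1
gripper_force: 24.9
```

```bash
python3 - <<'E'
from h import *
e=grab('wrist','w8.png');s=env.state();p=s['ee_pos'];print(p,s['ee_rot'],s['gripper_width'],s['force'])
hh=cv2.cvtColor(e['frame'],cv2.COLOR_RGB2HSV); g=cv2.inRange(hh,(50,130,40),(80,255,255))[190:228,300:345]; ys,xs=np.nonzero(g); print(xs.mean()+300,ys.mean()+190,len(xs))
c=cv2.resize(e['frame'][140:260,220:420],(780,468));cv2.imwrite('pics/w8c.png',c[:,:,::-1])
E
```

```text
[ 465.22229582 -351.87651964  231.38412382] [ 1.79995940e+02 -1.42669259e-02  1.36956831e+02] 32.193277309184914 [-0.79371994  0.40141393 -1.52291803]
321.64285714285717 209.02857142857144 70
```

View pics/w8c.png

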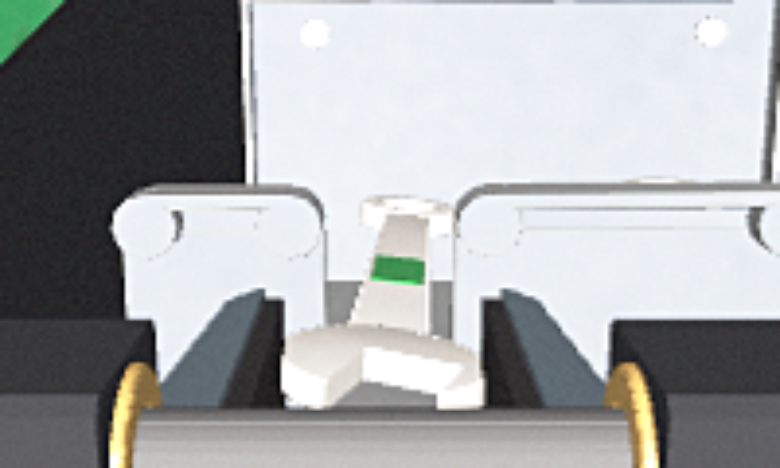

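The shaft stands in the middle of the slot: slot edges at 327 and 453, shaft at about 390. Nothing touches, so I lower it gently.

{"name": "send_rows", "arguments": {
  "grip": [-0.6,-0.6,-0.6,-0.6,-0.6,-0.6,-0.6,-0.6],
  "xyz": [
    [0,0,-0.002],
    [0,0,-0.004],
    [0,0,-0.006],
    [0,0,-0.008],
    [0,0,-0.01],
    [0,0,-0.011],
    [0,0,-0.012],
    [0,0,-0.012]
  ],
  "yaw": [0,0,0,0,0,0,0,0]
}}

```text
time_s: 15.7
ee_pos: [465.4, -351.7, 219.7]
ee_rot: [180.0, 0.0, 137.0]
force: [-0.1, 0.3, 0.7]
gripper_width: 31.9
gripper_force: 24.9
```

{"name": "send_rows", "arguments": {
  "grip": [-0.6,-0.6,-0.6,-0.6,-0.6],
  "xyz": [
    [0,0,-0.001],
    [0,0,-0.002],
    [0,0,-0.003],
    [0,0,-0.003],
    [0,0,-0.003]
  ],
  "yaw": [0,0,0,0,0]
}}

```text
time_s: 16.12
ee_pos: [466.2, -352.0, 218.4]
ee_rot: [179.9, 0.2, 137.0]
force: [-0.4, 1.9, 6.9]
gripper_width: 31.9
gripper_force: 25.3
```

Contact at TCP 218 mm with about 8 N matches the head sitting on the rail. I hold briefly, ease the grip and open only a little.

{"name": "send_rows", "arguments": {
  "grip": [-0.6,-0.6,-0.6,-0.6],
  "xyz": [
    [0,0,0],
    [0,0,0],
    [0,0,0],
    [0,0,0]
  ],
  "yaw": [0,0,0,0],
  "grip_force": 12
}}

```text
time_s: 16.45
ee_pos: [466.4, -351.9, 218.2]
ee_rot: [179.9, 0.2, 137.0]
force: [1.5, 1.8, 6.2]
gripper_width: 33.1
gripper_force: 12.2
```

{"name": "send_rows", "arguments": {
  "grip": [-0.6,-0.6,-0.6,-0.6,-0.6,-0.6],
  "xyz": [
    [0,0,0],
    [0,0,0],
    [0,0,0],
    [0,0,0],
    [0,0,0],
    [0,0,0]
  ],
  "yaw": [0,0,0,0,0,0],
  "grip_force": 4
}}

```text
time_s: 16.95
ee_pos: [466.4, -351.7, 217.5]
ee_rot: [179.9, 0.2, 137.0]
force: [3.8, 1.9, 6.4]
gripper_width: 34.0
gripper_force: 4.0
```

{"name": "send_rows", "arguments": {
  "grip": [-0.22,-0.18,-0.14,-0.1,-0.05,0,0.05,0.1],
  "xyz": [
    [0,0,0.002],
    [0,0,0.003],
    [0,0,0.003],
    [0,0,0.003],
    [0,0,0.003],
    [0,0,0.003],
    [0,0,0.003],
    [0,0,0.003]
  ],
  "yaw": [0,0,0,0,0,0,0,0]
}}

```text
time_s: 17.62
ee_pos: [465.1, -351.9, 219.4]
ee_rot: [-180.0, -0.0, 137.0]
force: [-0.5, -0.1, -0.5]
gripper_width: 50.0
gripper_force: 0.0
```

```bash
python3 - <<'E'
from h import *
e=grab('wrist','w9.png');s=env.state();p=s['ee_pos'];print(p,s['gripper_width'],s['force'],s['gripper_force'])
hh=cv2.cvtColor(e['frame'],cv2.COLOR_RGB2HSV); g=cv2.inRange(hh,(50,130,40),(80,255,255))[180:240,290:350]; ys,xs=np.nonzero(g); u,v=xs.mean()+290,ys.mean()+180; print(u,v,len(xs))
q=plane(e,u,v,217-73)-p;X=np.array([.731,-.682,0]);Y=np.array([.682,.731,0]);print('tape rel. TCP in rack x,y',q@X,q@Y)
E
```

```text
[ 465.09637407 -351.81708996  219.39581587] 50.373130639629245 [-0.19094407 -0.69036773 -0.12954866] 0.0
323.4318181818182 204.89772727272728 88
tape rel. TCP in rack x,y -5.3970345848943015 5.374298015796999
```

{"name": "send_rows", "arguments": {
  "grip": [0.1,0.1,0.1,0.1,0.1,0.1,0.1,0.1],
  "xyz": [
    [0,0,0.005],
    [0,0,0.015],
    [0,0,0.03],
    [0,0,0.05],
    [0,0,0.075],
    [0,0,0.1],
    [0,0,0.12],
    [0,0,0.13]
  ],
  "yaw": [0,0,0,0,0,0,0,0]
}}

```text
time_s: 18.33
ee_pos: [465.9, -352.3, 353.7]
ee_rot: [180.0, 0.4, 137.0]
force: [0.6, -0.7, -0.2]
gripper_width: 50.3
gripper_force: 0.0
```

{"name": "send_rows", "arguments": {
  "grip": [0.1,0.1,0.1,0.1,0.1,0.1,0.1,0.1],
  "xyz": [
    [-0.01,0.01,0],
    [-0.03,0.02,0],
    [-0.06,0.03,0],
    [-0.09,0.02,0],
    [-0.12,0.0,0],
    [-0.14,-0.02,0],
    [-0.15,-0.02,0],
    [-0.15,-0.02,0]
  ],
  "yaw": [-7,-14,-21,-28,-35,-42,-47,-47]
}}

```text
time_s: 19.0
ee_pos: [313.1, -372.2, 349.8]
ee_rot: [-180.0, 0.0, 89.7]
force: [0.2, 0.3, 0.6]
gripper_width: 50.4
gripper_force: 0.0
```

```bash
python3 - <<'E'
from h import *
w=grab('wrist','w10.png');d=grab('scene','s10.png');t=grab('top','t10.png');s=env.state();print(s['ee_pos'],s['force'])
G=np.array([465.5,-350.5,205]);X=np.array([.731,-.682,0]);Y=np.array([.682,.731,0])
def pts(im,c,p,r=16):
    u,v=map(int,proj(im,p)); h=cv2.cvtColor(im['frame'],cv2.COLOR_RGB2HSV)
    m=cv2.inRange(h,(50,130,40),(80,255,255)); m=m[v-r:v+r,u-r:u+r]; ys,xs=np.nonzero(m)
    return (xs.mean()+u-r,ys.mean()+v-r,len(xs)) if len(xs) else None
for n,im in(('wrist',w),('scene',d),('top',t)):
    print(n,'head',np.round(proj(im,G+[0,0,12]),1),'tape exp',np.round(proj(im,G-[0,0,60]),1),'found',pts(im,0,G-[0,0,60]))
a,b=pts(w,0,G-[0,0,60]),pts(d,0,G-[0,0,60])
if a and b:
    q,e=tri(w,a[:2],d,b[:2]);print(q,e,'rel slot x,y,z',(q-G)@X,(q-G)@Y,q[2]-205)
E
```

```text
[ 315.70471196 -371.52116513  349.57641566] [-0.33599859  0.25628893 -0.32502652]
wrist head [457.5 177.1] tape exp [431.4 169.6] found (np.float64(432.1041666666667), np.float64(164.95833333333334), 48)
scene head [416.4 162.4] tape exp [412.9 181.4] found (np.float64(412.0), np.float64(180.5), 14)
top head [436.1 237.5] tape exp [431. 238.] found (np.float64(443.9655172413793), np.float64(225.0344827586207), 29)
[ 463.91535435 -343.44701     151.68341288] 1.451623530314359 rel slot x,y,z -5.9685151530411185 4.075007353043163 -53.316587122899904
```

```bash
python3 - <<'E'
from h import *
np.set_printoptions(linewidth=250)
a=load('scene0.png')['frame'].astype(int);b=load('s10.png')['frame'].astype(int)
D=np.abs(a-b).max(2)[150:215,396:428]
for i in range(0,65,1): print(150+i,''.join('#' if x>60 else '+' if x>25 else '.' for x in D[i]))
d=load('s10.png');G=np.array([465.5,-350.5,205])
print('plumb head/ring',proj(d,G+[0,0,12]),proj(d,G-[0,0,147]))
# red spanner for reference
w=load('w10.png')
R=G+90*np.array([.682,.731,0])-[0,0,55];o=[]
for im in(w,d):
    u,v=map(int,proj(im,R));h=cv2.cvtColor(im['frame'],cv2.COLOR_RGB2HSV);m=(cv2.inRange(h,(0,150,60),(8,255,255))|cv2.inRange(h,(172,150,60),(180,255,255)))[v-14:v+14,u-14:u+14];ys,xs=np.nonzero(m);o.append((xs.mean()+u-14,ys.mean()+v-14));print(len(xs),o[-1])
q,e=tri(w,o[0],d,o[1]);q=q-R;print('red tape rel slot',q@[.731,-.682,0],q@[.682,.731,0],q[2]-55,e)
E
```

```text
150 ................................
151 ................................
152 ................................
153 ................................
154 ................................
155 ................................
156 ................................
157 ................................
158 .................#+.....+.......
159 .................#+.....#+......
160 ................++......++......
161 ...............+++.....+++......
162 ..............+++++....++++.....
163 ..............++++##+.++++......
164 ..............++#######+++......
165 ...............+#######++.......
166 ................+#######+.......
167 .................+####+#........
168 .................++###..........
169 .................####+..........
170 ................+####...........
171 ................#####+..........
172 ................#####...........
173 ...............+####+...........
174 ...............+####............
175 ...............#####+...........
176 ...............#####............
177 ...............####+...........+
178 ...............+++#............+
179 ..............++###....
[... 1640 characters left out ...]
 parameter number  4 had an illegal value
 ** On entry to DLASCL parameter number  4 had an illegal value
 ** On entry to DLASCL parameter number  4 had an illegal value
 ** On entry to DLASCL parameter number  5 had an illegal value
 ** On entry to DLASCL parameter number  4 had an illegal value<stdin>:12: RuntimeWarning: Mean of empty slice.
  ret = ret.dtype.type(ret / rcount)
Traceback (most recent call last):
  File "h.py", line 13, in tri
    o1,r1=ray(a,*ua);o2,r2=ray(b,*ub); s=np.linalg.lstsq(np.c_[r1,-r2],o2-o1,rcond=None)[0]
                                         ~~~~~~~~~~~~~~~^^^^^^^^^^^^^^^^^^^^^^^^^^^^^^^^
numpy.linalg.LinAlgError: SVD did not converge in Linear Least Squares
```

The before/after difference gives the head at (416,162.5) and the ring at (407,203.5). A plumb, seated spanner would show at (416.4,162.4) and (409,202.9), so it hangs upright in its seat.

```bash
python3 -c "
from workcell import env
print(env.job_done())"
```

```text
the job is handed in; nothing more can be done
None
```

The green-taped spanner hangs upright in the green slot with its head on the rail; it is let go, the hand is clear, and the job was handed in at about 19 s (no verdict was returned).

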